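Pack the linkage repair kit

TASK

Pack the linkage kit: swing the toggle clamp's handle up past centre and all the way back, lift out the freed steel plate, and lay the plate, the hexagonal nut and the dog-bone link with the two eyes flat in the grey tray, each centred in the pocket of its own shape: plate in the rectangle, nut in the round one, link lengthwise in the long narrow one. Open the clamp before you move the plate and leave it open, and leave the plain round collar and the plain straight bar lying where they are.

Things in the scene. Friction and masses are not known exactly. Their poses are not given: they have to be found in the camera images.
- plate_center (a point): Centre (half-way up) of the steel plate: rectangular block 70 x 44 x 16 mm (x, y, z) with four small holes, about 0.4 kg. Starts flat in the clamp fixture on an aluminium base 10 mm thick, 66 mm wide, under the clamp arm, between two 6 mm high strips at its short (x) ends; its long sides are free. z up.
- nut_center (a point): Centre (half-way up) of the large hexagonal steel nut: 46 mm across flats, 53 mm across corners, 22 mm high, about 0.2 kg, lying flat on the bench. z up; two opposite flats face its +x and -x directions (flats every 60 degrees).
- link_center (a point): Centre (half-way up) of the steel link: a dog-bone with a round 30 mm eye with a hole at each end and a straight middle 18 mm wide and 44 mm long between the eyes, 104 mm long overall along x, 22 mm high (middle 20 mm), about 0.24 kg, lying flat on the bench. z up.
- collar_center (a point): Look-alike of the nut, not in the kit: centre of a plain round steel collar, 50 mm outside, 28 mm bore, 22 mm high, lying on the bench. To be left where it is.
- bar_center (a point): Look-alike of the link, not in the kit: centre of a plain straight steel bar with square ends, 104 x 26 x 22 mm (long side x), lying on the bench. To be left where it is.
- clamp_arm (a joint): Angle of the clamp's arm: 0 = down and level, holding the plate; grows as the handle swings up; 1.57 = upright (centre); 2.0 = fully back at its stop. Light (about 1 N at the handle), gravity only, no spring or catch: let go below 1.45 it falls shut, beyond 1.7 it drops back to the stop and stays.
- clamp_handle (a point): Centre of the clamp's handle: a black cylinder 16 mm thick, 28 mm long, lying along its y across the free end of the 12 mm wide arm, 48 mm above the bench when down. Its x points along the arm away from the hinge, whose axis (parallel to y) is 115 mm from this point along -x. Clamp down: plate centre 50 mm along -x. Grip it from above across its flat ends; it may turn between the fingers along the arc.
- plate_pocket: Rectangular pocket for the plate, inside 90 x 64 mm (x, y). Stands fixed in the shallow grey kit tray (150 x 335 mm, floor 8 mm thick, rim 18 mm high), whose three pockets come in any order. Floor 3 mm thick, walls 4 mm thick, their tops 10 mm above the pocket's underside. Origin at the centre of its underside, 8 mm above the bench.
- link_pocket: Long narrow pocket for the link, inside 126 x 50 mm (x, y). Stands fixed in the shallow grey kit tray (150 x 335 mm, floor 8 mm thick, rim 18 mm high), whose three pockets come in any order. Floor 3 mm thick, walls 4 mm thick, their tops 10 mm above the pocket's underside. Origin at the centre of its underside, 8 mm above the bench.
- nut_pocket: Round pocket for the nut, 76 mm inside diameter. Stands fixed in the shallow grey kit tray (150 x 335 mm, floor 8 mm thick, rim 18 mm high), whose three pockets come in any order. Floor 3 mm thick, walls 4 mm thick, their tops 10 mm above the pocket's underside. Origin at the centre of its underside, 8 mm above the bench.
Mind the look-alikes: they are no part of the job. Leave any blue or yellow look-alike of the part that bears link_center alone.

How it is judged:
By the outcome, as a careful person would: the job done as asked, in the order asked, and still so for the second after the job is handed in, with the robot touching nothing.
It also fails if it takes over 99 s, if anything falls off the work surface, if the arm or the gripper's body presses on something with over 40 N, if the wrist force passes 120 N, or if a joint passes its speed limit or range.

ROBOT

A 7-joint arm with a two-finger parallel gripper is mounted at the origin on the work surface. World frame = base frame: x ahead of the robot, y to its left, z up, the work surface at z = 0. Lengths are in m, angles in rad, forces in N, time in s.
With the tool pointing down it reaches from about 0.4 to 0.85 m from the base axis. Payload 6.9 kg.
Tool frame: the origin (TCP) lies midway between the tips of the shut fingers; the grasp point (between the pads) lies behind it (ctrl.pinch_z is the z of the grasp point in the tool frame, in m); z points along the fingers, y is the direction in which the jaws open and shut (so a half turn about z gives the same grasp; the last joint's range is limited). The gripper opens to 85 mm and grips with 20 to 120 N. Pads are 22 mm wide; open, the fingers measure 114 mm over their backs; the gripper's body (76 mm by 85 mm) begins 54 mm behind the grasp point. The pads swing forward as they close: fully open they stand 13 mm farther back than shut.
Start: joints at [-1.161, 0.507, -0.238, 1.5, 0.126, 1.149, -0.155], TCP at [0.187, 0.596, 0.2] pointing down, gripper open.
Joint ranges: [-3.08, 3.08], [-0.24, 2.05], [-1.43, 1.35], [0, 2.5], [-1.52, 4.66], [0.17, 1.96], [-2.89, 2.89]. Speed limits (rad/s): [2.39, 2.39, 3.14, 3.14, 3.14, 3.14, 3.14].

INTERFACE

Orientations are given as a unit quaternion [w, x, y, z].
In Python, from station import ctrl, get_state, vision, ticket, models gives the robot as it stands. Calls block until the motion is done:
- ctrl.movep(position, orientation): joint-space move of the TCP to a pose.
- ctrl.movel(position, frame=None, max_speed=0.15): straight line of the TCP; frame=None keeps the orientation; max_speed is the mean speed in m/s.
- ctrl.set_joints(angles): joint-space move.
- ctrl.ungrasp() and ctrl.close_gripper(force=None): open the fingers fully, or close them until they stop; force is the grip in N (None keeps the last).
- ctrl.pause(seconds).
- ctrl.ik(position, orientation): joint angles nearest the present ones, or None.
- get_state(): the state.
- vision.grab_frame(name): name is "side" or "top" or "wrist"; returns (picture, depth): 384x512x3 uint8, blue, green, red; 384x512 float32, m along the optical axis (not along the pixel's ray), 0 where there is no reading.
- vision.camera_info(name): a dict with "mtx" (3x3 intrinsics, pixels), "dist_coeffs" ([k1, k2, p1, p2, k3] as OpenCV has them; the pictures are not rectified), "R" (3x3) and "t" (3): a world point X has camera coordinates R X + t; the wrist camera has in their place "hand_eye" (4x4, takes a point from camera to tool coordinates, whose origin is the TCP and whose axes are the flange's). Camera axes: x right, y down, z forward; pixel columns grow to the right and rows downward; lengths in m; the calibration is good to about 2 mm. A picture is of the moment at which its call begins: read the wrist's pose just before it. camera_info takes no time and is no camera call.
A pose or a line that the arm cannot do raises ctrl.Unreachable and nothing moves.
- ticket.close_job(): hands the job in, once; it reports no verdict.
Trained networks look in the newest picture that a camera, given by its name, has taken for a name from the list of things; names that differ only in an ending like _2 or _b are one class to them, and where a whole thing is asked for, a point or a joint stands for the part that bears it (a point fixed in the world has none). Each returns a list of dicts, best first, with "p" (0 to 1); they miss things now and then, are a little off and sometimes report something else, mostly with a low value. They report only what shows in the picture. A call takes as long as a camera call. They do not tell look-alikes from the thing itself.
- models.recognise(camera, target): "point" ([column, row] in pixels, amid what is visible of it).
- models.masks_of(camera, target): "mask" (384x512 bool, what is visible of it) and "point" ([column, row] in pixels, amid what is visible of it).
The state is a dict: "time": time; "qpos": joint angles; "qd": joint speeds; "tau": joint torques, N m; "tcp_pos": TCP position; "eef_rot": TCP orientation; "contact_force": force on the tool from outside, world axes, zero at the start; "wrist_torque": the same for the moment, N m; "width": finger opening in m.
Only numpy, scipy, OpenCV 4.12 (cv2) and the standard library are available. Lean on these libraries where they do the work, as an engineer would, in place of code of your own. Each camera call takes 0.05 s, during which the arm holds its last target.

## Working session

There is one attempt and no reset: what is moved stays moved. The work goes in short steps, each a Python script; the robot and the scene stay as the last script left them, time stands still between calls to the robot, and variables do not carry over. Pictures are saved under pics/ and viewed, and the job is handed in when it is done.

```bash
ls; mkdir -p pics; python3 - <<'E'
from station import ctrl,get_state,vision
import cv2
s=get_state(); print(s['time'],s['tcp_pos'],s['eef_rot'],s['width'],ctrl.pinch_z)
for n in ('top','side'):
    im,d=vision.grab_frame(n); cv2.imwrite(f'pics/{n}0.png',im)
    i=vision.camera_info(n); print(n,i)
i=vision.camera_info('wrist');print(i)
E
```

```text
pics
0.0 [0.18689446 0.5958141  0.19913906] [-9.69650046e-05  1.51284869e-01  9.88489806e-01 -8.84401304e-04] 0.08532142347111789 -0.0187
top {'mtx': array([[347.86412935,   0.        , 255.74083854],
       [  0.        , 347.86412935, 197.08093656],
       [  0.        ,   0.        ,   1.        ]]), 'dist_coeffs': array([-0.0811876,  0.       ,  0.       ,  0.       ,  0.       ]), 'R': array([[-0.00253717, -0.99999401,  0.00235303],
       [-0.99377725,  0.00225935, -0.11136278],
       [ 0.11135679, -0.00262093, -0.99377703]]), 't': array([-0.07871204,  0.5419977 ,  0.99409001])}
side {'mtx': array([[465.08379617,   0.        , 251.19976364],
       [  0.        , 465.08379617, 185.52350447],
       [  0.        ,   0.        ,   1.        ]]), 'dist_coeffs': array([-0.05515292,  0.        ,  0.        ,  0.        ,  0.        ]), 'R': array([[ 0.94858997, -0.31621398, -0.0136307 ],
       [-0.24296978, -0.69991839, -0.67162485],
       [ 0.20283678,  0.64040844, -0.740766  ]]), 't': array([-0.54523502,  0.1287296 ,  1.15822041])}
{'mtx': array([[299.02089973,   0.        , 258.34873134],
       [  0.        , 299.02089973, 192.9726888 ],
       [  0.        ,   0.        ,   1.        ]]), 'dist_coeffs': array([-0.06361756,  0.        ,  0.        ,  0.        ,  0.        ]), 'hand_eye': array([[-7.01152905e-04, -9.47153907e-01, -3.20778715e-01,
         8.21465681e-02],
       [ 9.99999638e-01, -8.18648194e-04,  2.31415554e-04,
         4.46576515e-04],
       [-4.81791062e-04, -3.20778437e-01,  9.47154139e-01,
        -1.75018159e-01],
       [ 0.00000000e+00,  0.00000000e+00,  0.00000000e+00,
         1.00000000e+00]])}
```

View pics/top0.png

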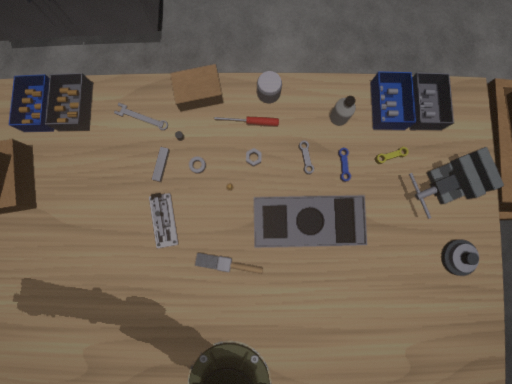

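View pics/side0.png

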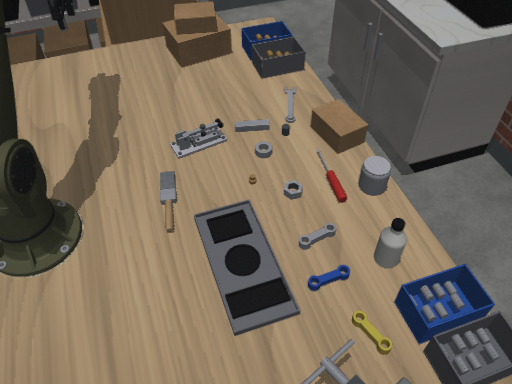

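The top picture shows the clamp at (163,220), bar (160,164), collar (197,165), nut (254,157) and grey link (306,157). The blue and yellow look-alikes are at (344,164) and (391,156). In the tray at (310,221) the order from left is plate, round, then long pocket. Next I get coarse positions.

```bash
cat > h.py <<'E'
from station import ctrl,get_state,vision,models,ticket
import numpy as np, cv2
from scipy.spatial.transform import Rotation as Ro
def pose(name,s=None):
    i=vision.camera_info(name)
    if name!='wrist': 
        R=i['R'].T; return i,R,-R@i['t']
    q=np.array(s['eef_rot']); T=Ro.from_quat(q[[1,2,3,0]]).as_matrix()
    H=i['hand_eye']; return i,T@H[:3,:3],T@H[:3,3]+np.array(s['tcp_pos'])
def px2w(name,pts,z,s=None):
    i,R,c=pose(name,s)
    u=cv2.undistortPoints(np.array(pts,float).reshape(-1,1,2),i['mtx'],i['dist_coeffs'])[:,0]
    d=np.c_[u,np.ones(len(u))]@R.T
    return c+d*((z-c[2])/d[:,2])[:,None]
def cloud(name,depth,s=None):
    i,R,c=pose(name,s)
    vv,uu=np.mgrid[:384,:512]
    u=cv2.undistortPoints(np.c_[uu.ravel(),vv.ravel()].astype(float).reshape(-1,1,2),i['mtx'],i['dist_coeffs'])[:,0]
    P=(np.c_[u,np.ones(len(u))]*depth.reshape(-1,1))@R.T+c
    P[depth.ravel()<=0]=np.nan
    return P.reshape(384,512,3)
def w2px(name,X,s=None):
    i,R,c=pose(name,s)
    return cv2.projectPoints((np.atleast_2d(X)-c)@R,np.zeros(3),np.zeros(3),i['mtx'],i['dist_coeffs'])[0][:,0]
def down(yaw):
    "tool z down; tool x at world angle yaw"
    c,s=np.cos(yaw),np.sin(yaw)
    q=Ro.from_matrix(np.array([[c,s,0],[s,-c,0],[0,0,-1]])).as_quat(); return q[[3,0,1,2]]
E
python3 - <<'E'
from h import *
im,d=vision.grab_frame('top')
names=['plate_center','nut_center','link_center','collar_center','bar_center','clamp_arm','clamp_handle','plate_pocket','nut_pocket','link_pocket']
zs=[.018,.022,.022,.022,.022,.04,.048,.011,.011,.011]
C=cloud('top',d)
for n,z in zip(names,zs):
    for r in models.recognise('top',n)[:3]:
        p=r['point']; print(n,round(r['p'],2),np.round(p,1),px2w('top',[p],z)[0].round(3),C[int(p[1]),int(p[0])].round(3))
s=get_state(); R=Ro.from_quat(np.array(s['eef_rot'])[[1,2,3,0]]).as_matrix(); print(R.round(3),s['time'])
E
```

```text
plate_center 0.5 [160.3 213.4] [0.495 0.205 0.018] [0.493 0.195 0.058]
plate_center 0.48 [167.5 213.5] [0.495 0.183 0.018] [0.496 0.184 0.021]
nut_center 0.43 [251.8 154.4] [ 0.672 -0.068  0.022] [ 0.678 -0.066  0.004]
link_center 0.74 [345.9 161.7] [ 0.65  -0.353  0.022] [ 0.653 -0.351  0.019]
link_center 0.56 [304.1 154.5] [ 0.672 -0.226  0.022] [ 0.674 -0.227  0.018]
link_center 0.49 [393.  151.8] [ 0.681 -0.501  0.022] [ 0.685 -0.503  0.018]
collar_center 0.51 [194.4 162.8] [0.647 0.104 0.022] [nan nan nan]
bar_center 0.81 [160.8 169.4] [0.627 0.206 0.022] [0.629 0.209 0.02 ]
clamp_arm 0.78 [158.1 208.4] [0.508 0.206 0.04 ] [0.508 0.203 0.05 ]
clamp_handle 0.48 [158.8 212.9] [0.494 0.201 0.048] [0.496 0.201 0.057]
plate_pocket 0.89 [272.3 222.1] [ 0.469 -0.129  0.011] [ 0.469 -0.128  0.011]
nut_pocket 0.67 [307.4 219.5] [ 0.476 -0.234  0.011] [ 0.478 -0.233  0.008]
nut_pocket 0.55 [196.6 162.3] [0.651 0.1   0.011] [0.653 0.103 0.004]
link_pocket 0.72 [341.8 220.2] [ 0.474 -0.338  0.011] [ 0.474 -0.335  0.012]
[[-0.954  0.299 -0.   ]
 [ 0.299  0.954 -0.   ]
 [-0.    -0.    -1.   ]] 0.65
```

```bash
python3 - <<'E'
from h import *
for k,(p) in enumerate([(0.5,0.2,.2),(0.62,-0.1,.22),(0.55,-.26,.25)]):
    ctrl.movep(p,down(np.pi)); s=get_state()
    im,d=vision.grab_frame('wrist'); cv2.imwrite(f'pics/w{k}.png',im); np.savez(f'w{k}.npz',im=im,d=d,tcp_pos=s['tcp_pos'],eef_rot=s['eef_rot'])
    print(s['time'],s['tcp_pos'],s['qpos'].round(2) if hasattr(s['qpos'],'round') else s['qpos'])
E
```

```text
2.4833 [0.49964101 0.20125071 0.20002964] [-0.31  0.37 -0.17  1.73  0.07  1.05  1.07]
3.7583 [ 0.62002474 -0.09751127  0.21993486] [ 0.18  0.49 -0.1   1.46  0.05  1.19  1.65]
4.55 [ 0.55039273 -0.2587877   0.25014542] [ 0.45  0.44 -0.08  1.46  0.03  1.24  1.94]
```

View pics/w0.png

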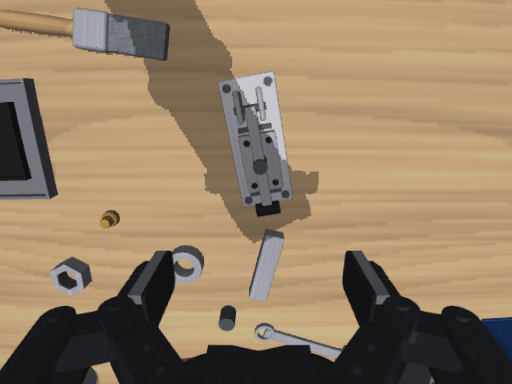

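View pics/w1.png

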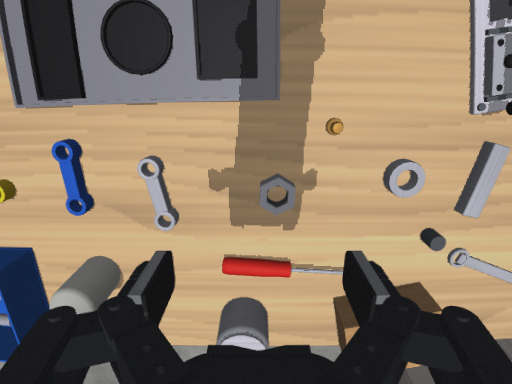

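View pics/w2.png

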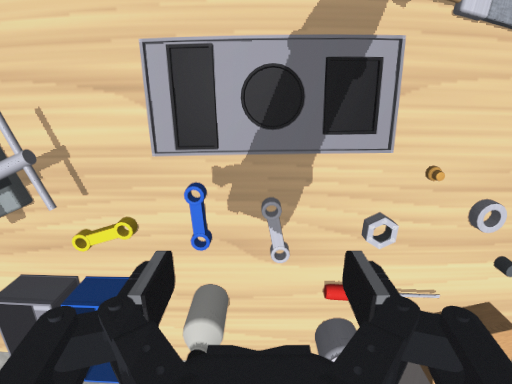

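The wrist pictures show, in w0, the clamp with its black handle at (266,209) and the hinge side near (250,100), toward the robot. In w1 the nut is at (277,193) and the grey link at (158,194). In w2 the tray pockets are long (193,96), round (273,96) and rectangle (352,95). Now I measure them.

```bash
cat > meas.py <<'E'
from h import *
def load(k):
    f=np.load(f'w{k}.npz'); s=dict(tcp_pos=f['tcp_pos'],eef_rot=f['eef_rot']); return f['im'],f['d'],s,cloud('wrist',f['d'],s)
def rect(name,P,m):
    pts=P[m][:,:2]
    if len(pts)<10: print(name,'few',len(pts)); return
    r=cv2.minAreaRect((pts*1000).astype(np.float32))
    print(name,len(pts),'rect c',np.round(r[0],1),'size',np.round(r[1],1),'ang',round(r[2],1),'mean',(pts.mean(0)*1000).round(1),'z',(np.median(P[m][:,2])*1000).round(1))
def near(P,c,r): return np.hypot(P[...,0]-c[0],P[...,1]-c[1])<r
E
python3 - <<'E'
from meas import *
for k in (0,1,2):
    im,d,s,P=load(k); z=P[...,2]
    print(k,'bench z',np.nanmedian(z[(z<.006)&(z>-.006)]))
    for n,c,r in (('nut',(.672,-.068),.045),('link',(.672,-.226),.07),('collar',(.647,.104),.045),('bar',(.627,.206),.07)):
        rect(n,P,near(P,c,r)&(z>.012)&(z<.03))
    tz=near(P,(.475,-.235),.22)
    rect('tray rim',P,tz&(z>.0155)&(z<.021))
im,d,s,P=load(0);z=P[...,2]
cl=near(P,(.49,.19),.1)
for a,b in ((.006,.013),(.013,.019),(.02,.03),(.03,.04),(.04,.05),(.05,.06)): rect((a,b),P,cl&(z>a)&(z<b))
blk=cl&(im.max(2)<40)&(z>.03); rect('black',P,blk)
h=[240,180,300,225]
cv2.imwrite('pics/w0z.png',cv2.resize(im[60:230,190:330],None,fx=4,fy=4,interpolation=cv2.INTER_CUBIC)[:600])
E
```

```text
0 bench z 0.0011859153905577624
nut 820 rect c [667.4 -71.7] size [47.4 52.1] ang 85.2 mean [666.  -70.1] z 22.5
link few 0
collar 671 rect c [644.7 104.5] size [50.6 38.5] ang 3.9 mean [642.1 104.4] z 22.6
bar 1346 rect c [646.4 212.2] size [ 26.5 104.6] ang 77.0 mean [642.  212.2] z 23.0
tray rim 1632 rect c [442.3 -82.5] size [ 71.  233.8] ang 76.3 mean [452.1 -88.3] z 18.7
1 bench z 0.001217107785141558
nut 808 rect c [667.7 -71.8] size [46.5 51.9] ang 27.5 mean [666.7 -72. ] z 22.8
link 1167 rect c [ 667.9 -232.1] size [102.8  29.8] ang 11.3 mean [ 665.1 -231.6] z 22.1
collar 911 rect c [644.4  98.1] size [48.  48.6] ang 1.3 mean [643.8  96.7] z 22.9
bar 1672 rect c [647.5 211.2] size [ 30.  102.7] ang 75.6 mean [644.8 208.3] z 22.9
tray rim 4818 rect c [ 563.1 -242.4] size [339.4 261. ] ang 88.1 mean [ 510.2 -253.2] z 18.9
2 bench z 0.0011832491800886635
nut 700 rect c [668.3 -71.8] size [47.3 52.8] ang 88.4 mean [667.2 -73.5] z 22.8
link 826 rect c [ 667.2 -232.7] size [103.3  29.2] ang 11.2 mean [ 665.7 -232.8] z 22.2
collar 733 rect c [644.7  98.4] size [49.1 48.6] ang 89.6 mean [643.8  95.8] z 22.6
bar few 0
tray rim 5460 rect c [ 545.7 -239.1] size [294.7 336.8] ang 0.8 mean [ 475.3 -243.8] z 19.0
(0.006, 0.013) 3374 rect c [476.4 200.4] size [156.9  66.5] ang 10.2 mean [458.1 197.6] z 11.1
(0.013, 0.019) 436 rect c [477.1 200.3] size [147.3  62. ] ang 9.6 mean [477.6 200.9] z 15.3
(0.02, 0.03) 1449 rect c [473.  200.7] size [119.3  44.1] ang 10.0 mean [495.2 205.5] z 27.2
(0.03, 0.04) 23 rect c [456.1 192.8] size [83.8  6.4] ang 22.1 mean [448.5 190.9] z 33.9
(0.04, 0.05) 28 rect c [477.5 202.6] size [125.6  27.1] ang 8.0 mean [479.4 198.1] z 48.3
(0.05, 0.06) 1736 rect c [483.1 202.4] size [141.6  34. ] ang 11.2 mean [476.9 200.4] z 54.5
black 30212 rect c [516.5 201.6] size [ 74.3 148.5] ang 0.2 mean [491.1 201.1] z 307.2
```

View pics/w0z.png

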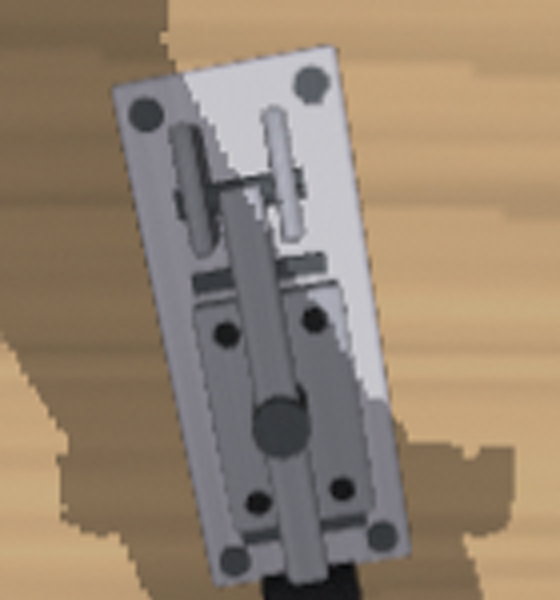

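```bash
python3 - <<'E'
from meas import *
im,d,s,P=load(0);z=P[...,2]
a=np.radians(10); u=np.array([np.cos(a),np.sin(a)]); v=np.array([-u[1],u[0]])
o=np.array([.4764,.2004]); L=(P[...,:2]-o); lu=L@u; lv=L@v
cl=(abs(lu)<.12)&(abs(lv)<.04)
h=cl&(z>.03)&(z<.065)&(lu>.055); rect('handle-end',P,h); 
hb=cl&(z>.03)&(z<.065)&(im.max(2)<30)&(lu>.05); rect('handle black',P,hb); print('lu',lu[hb].min(),lu[hb].max(),lv[hb].min(),lv[hb].max(),z[hb].max())
pl=cl&(z>.024)&(z<.031)&(lu>-.03); rect('plate',P,pl); print(lu[pl].min(),lu[pl].max(),lv[pl].min(),lv[pl].max())
arm=cl&(z>.05)&(z<.06)&(abs(lv)<.0085)&(lu>-.04)&(lu<.06); rect('arm',P,arm)
# tray rectified
im,d,s,P=load(2);z=P[...,2]
rimhi=near(P,(.47,-.235),.2)&(P[...,0]<.56)&(z>.0155)&(z<.021); rect('rim',P,rimhi)
for zz,nm in ((.018,'tray'),):
    # orthographic 1px=0.5mm, x up->rows, y->cols
    xs=np.arange(.38,.57,.0005); ys=np.arange(-.42,-.05,.0005)
    X,Y=np.meshgrid(xs,ys,indexing='ij'); px=w2px('wrist',np.c_[X.ravel(),Y.ravel(),np.full(X.size,zz)],s).astype(np.float32).reshape(*X.shape,2)
    cv2.imwrite('pics/tray.png',cv2.remap(im,px[...,0],px[...,1],cv2.INTER_LINEAR))
E
```

```text
handle-end 371 rect c [541.8 212. ] size [22.7 27.7] ang 10.8 mean [542.5 212.2] z 55.2
handle black 231 rect c [545.5 212. ] size [14.  25.9] ang 10.2 mean [545.  212.1] z 55.9
lu 0.06306105264211083 0.07705647002385765 -0.013502749987737818 0.012380730020538149 0.05845814387726339
plate 1428 rect c [497.6 205. ] size [69.2 44.1] ang 10.0 mean [495.9 205.8] z 27.2
-0.012934425565604757 0.056290928576811644 -0.02122029828219339 0.02290985277857548
arm 857 rect c [486.2 202.3] size [99.8 14.9] ang 11.5 mean [482.  201.3] z 54.1
rim 5263 rect c [ 474.1 -240.1] size [151.6 336.8] ang 0.8 mean [ 469.4 -241.7] z 19.0
```

View pics/tray.png

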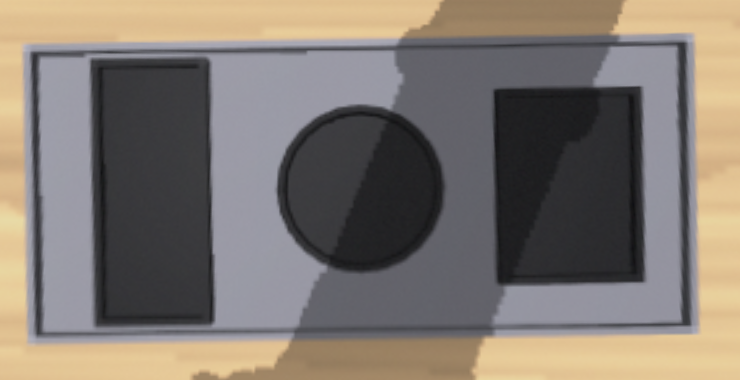

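Fits agree with the given sizes:

| Thing | Centre or position (mm) | Axis |
|---|---|---|
| Plate | (497.6, 205.0) | 10° |
| Handle | (546, 213) | – |
| Nut | (667.6, -71.8) | flats at 87.5° |
| Link | (667.5, -232.4) | 11.2° |
| Tray | (474, -240) | ~0.9° |

The tray depth and picture agree. Next I check IK along the plan and then open the clamp.

```bash
cat >> h.py <<'E'
A=np.radians(10.0); U=np.array([np.cos(A),np.sin(A),0])
HND=np.array([.5462,.2129,.048]); HIN=HND-.115*U
def harc(th): return HIN+.115*(np.cos(th)*U+np.array([0,0,np.sin(th)]))
E
python3 - <<'E'
from h import *
for yaw in (10,190):
    print(yaw)
    for th in np.linspace(0,1.95,9):
        q=ctrl.ik(harc(th)+[0,0,-.0165],down(np.radians(yaw))); print(th.round(2),None if q is None else np.round(q,2))
for n,p,y in (('plate',(.4976,.205,.01),10),('platep',(.4725,-.1353,.015),.9),('nut',(.6676,-.0718,.01),-2.5),('link',(.6675,-.2324,.01),11.2),('linkp',(.4757,-.344,.02),.9),('nutp',(.474,-.2397,.02),-2.5)):
    q=ctrl.ik(p,down(np.radians(y)));print(n,None if q is None else np.round(q,2))
    q=ctrl.ik(p,down(np.radians(y+180)));print(n,None if q is None else np.round(q,2))
E
```

```text
10
0.0 [-0.74  0.69  0.53  1.82 -0.48  0.77 -1.35]
0.24 [-0.74  0.64  0.53  1.8  -0.43  0.82 -1.39]
0.49 [-0.75  0.59  0.53  1.8  -0.38  0.85 -1.44]
0.73 [-0.76  0.54  0.51  1.81 -0.34  0.87 -1.48]
0.98 [-0.76  0.48  0.49  1.84 -0.29  0.88 -1.53]
1.22 [-0.77  0.43  0.46  1.89 -0.24  0.88 -1.58]
1.46 [-0.77  0.38  0.43  1.94 -0.2   0.86 -1.64]
1.71 [-0.77  0.33  0.39  2.01 -0.17  0.83 -1.68]
1.95 [-0.77  0.3   0.36  2.07 -0.15  0.79 -1.72]
190
0.0 [-0.28  0.63 -0.22  1.81  0.19  0.72  1.15]
0.24 [-0.27  0.59 -0.23  1.79  0.18  0.78  1.16]
0.49 [-0.26  0.55 -0.24  1.79  0.17  0.82  1.16]
0.73 [-0.25  0.5  -0.26  1.81  0.16  0.86  1.15]
0.98 [-0.24  0.45 -0.28  1.84  0.16  0.88  1.14]
1.22 [-0.23  0.4  -0.31  1.88  0.16  0.88  1.13]
1.46 [-0.22  0.36 -0.33  1.94  0.15  0.87  1.12]
1.71 [-0.22  0.32 -0.35  2.    0.14  0.84  1.1 ]
1.95 [-0.22  0.3  -0.36  2.07  0.14  0.8   1.08]
plate [-0.75  0.66  0.5   1.96 -0.51  0.65 -1.33]
plate [-0.29  0.61 -0.23  1.96  0.23  0.6   1.08]
platep [-0.14  0.62  0.57  2.08 -0.58  0.6  -0.72]
platep [ 0.28  0.55 -0.08  2.07  0.08  0.52  1.73]
nut [-0.46  1.06  1.15  1.59 -1.03  1.2  -0.7 ]
nut [ 0.12  0.75 -0.09  1.58  0.08  0.81  1.53]
link [-0.    0.88  0.6   1.48 -0.56  0.96 -0.63]
link [ 0.36  0.8  -0.11  1.47  0.1   0.88  1.98]
linkp [ 0.22  0.73  0.61  1.82 -0.57  0.78 -0.42]
linkp [ 0.62  0.64 -0.05  1.82  0.05  0.68  2.12]
nutp [-0.21  0.9   1.15  1.98 -1.01  1.   -0.17]
nutp [ 0.46  0.58 -0.06  1.97  0.05  0.6   1.89]
```

```bash
python3 - <<'E'
from h import *
q=down(A)
off=np.array([0,0,-.0165])
ctrl.movep(HND+off+[0,0,.10],q)
ctrl.movel(HND+off,max_speed=.12)
print('f before',np.round(get_state()['contact_force'],1))
ctrl.close_gripper(25); s=get_state(); print('w',s['width'],s['contact_force'].round(1),s['tcp_pos'],s['time'])
for th in np.linspace(0,1.9,13)[1:]:
    ctrl.movel(harc(th)+off,max_speed=.12); s=get_state(); print(round(th,2),round(s['width'],4),s['contact_force'].round(1))
im,d=vision.grab_frame('side'); cv2.imwrite('pics/side1.png',im); print(s['time'])
E
```

```text
f before [0.5 0.5 1.2]
w 0.00012796546865271908 [-1.1 -0.   0.3] [0.54614835 0.21287413 0.03146402] 9.2333
0.16 -0.0002 [-0.8  0.3  0.5]
0.32 0.0002 [ 0.2  0.2 -0.5]
0.48 0.0001 [-0.5 -0.4 -0.4]
0.63 -0.0001 [-0.  -0.4  0.4]
0.79 0.0003 [-0.8 -0.8  0.1]
0.95 -0.0002 [-0.2  0.1  0.1]
1.11 -0.0003 [-0.9 -1.2 -0.5]
1.27 0.0 [0.3 0.5 0.4]
1.42 0.0001 [0.3 0.3 0.6]
1.58 -0.0002 [-0.2  1.  -0. ]
1.74 0.0002 [ 0.  -0.8 -0.9]
1.9 0.0003 [ 0.5 -0.   0.5]
12.8333
```

View pics/side1.png

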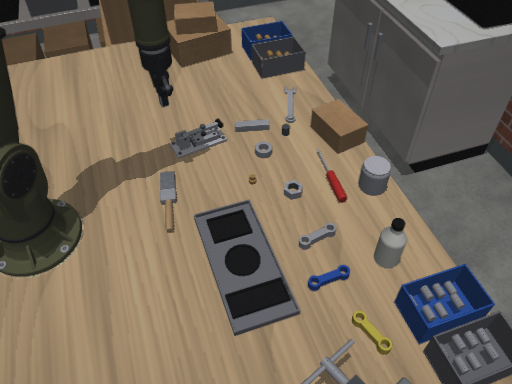

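The fingers shut to 0, so the handle was missed and the clamp is still down. I check by projecting my estimates into the side view.

```bash
python3 - <<'E'
from h import *
s=get_state(); print(s['tcp_pos'],s['eef_rot'],w2px('side',[s['tcp_pos'],HND,HIN,[.4976,.205,.026],[.6676,-.0718,.022]]).round(1))
im=cv2.imread('pics/side1.png'); c=im[60:190,120:280]; cv2.imwrite('pics/side1z.png',cv2.resize(c,None,fx=4.5,fy=4.5,interpolation=cv2.INTER_CUBIC))
im,d=vision.grab_frame('side'); P=cloud('side',d)
for uv in [(165,102),(218,124),(200,139)]: print(uv,P[uv[1],uv[0]])
E
```

```text
[0.39739052 0.18682806 0.14061419] [-1.26200657e-04  9.96186100e-01  8.72520746e-02  5.60337504e-04] [[166.5 114.2]
 [219.  122.7]
 [182.9 135.5]
 [204.3 133.7]
 [292.9 186.3]]
(165, 102) [0.39925318 0.1840948  0.1831903 ]
(218, 124) [0.5411837  0.20469232 0.05102865]
(200, 139) [0.47991903 0.18727252 0.02522231]
```

View pics/side1z.png

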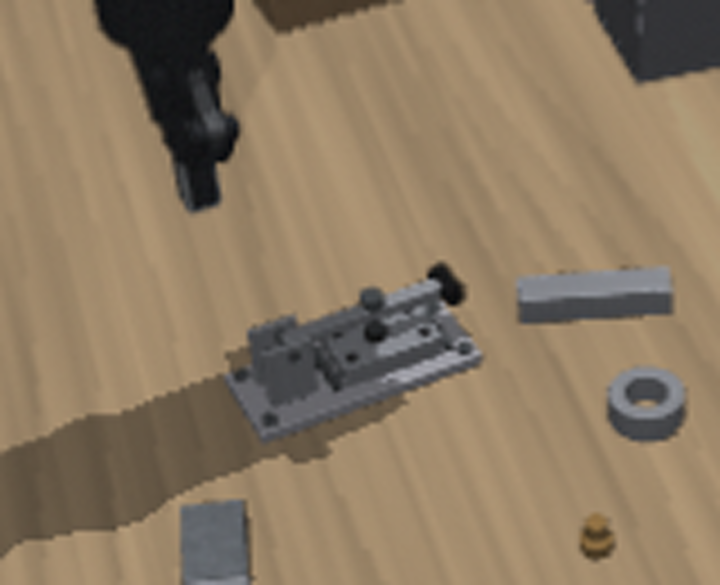

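```bash
python3 - <<'E'
from h import *
im,d=vision.grab_frame('side'); P=cloud('side',d); t=np.array(get_state()['tcp_pos'])
L=P-t; m=(np.hypot(L[...,0],L[...,1])<.05)&(L[...,2]>-.03)&(L[...,2]<.1)
vv,uu=np.nonzero(m); o=np.argsort(vv)[::-1]
last=None
for k in o:
    if vv[k]!=last:
        last=vv[k]; r=uu[vv==last]; print(last,r.min(),r.max(),(L[last,r].mean(0)*1000).round(0),im[last,r].mean().round())
    if last<88: break
im,d=vision.grab_frame('wrist'); cv2.imwrite('pics/w3.png',im)
s=get_state(); print(w2px('wrist',[s['tcp_pos']],s), s['width'])
E
```

```text
106 162 164 [ -6. -10.  36.] 74.0
105 161 167 [-3. -8. 38.] 55.0
104 161 168 [ -1. -10.  42.] 36.0
103 160 169 [-0. -9. 44.] 45.0
102 160 168 [-0. -9. 48.] 34.0
101 160 168 [ -1. -10.  52.] 37.0
100 159 168 [-2. -8. 54.] 44.0
99 159 168 [-1. -9. 58.] 42.0
98 159 168 [-1. -8. 60.] 43.0
97 159 168 [ -0. -12.  66.] 40.0
96 159 167 [ -2. -24.  78.] 26.0
95 158 170 [  0. -29.  84.] 32.0
94 158 170 [  1. -30.  88.] 25.0
93 158 171 [  3. -31.  91.] 27.0
92 157 161 [-10. -14.  85.] 32.0
91 156 160 [-11.  -4.  82.] 34.0
90 156 160 [-11.  -6.  86.] 29.0
89 156 161 [-9. -8. 91.] 29.0
88 156 161 [ -8. -15.  99.] 30.0
87 154 155 [-17.  10.  87.] 70.0
[[258.88793109 228.14787353]] 0.00015456882785155413
```

View pics/w3.png

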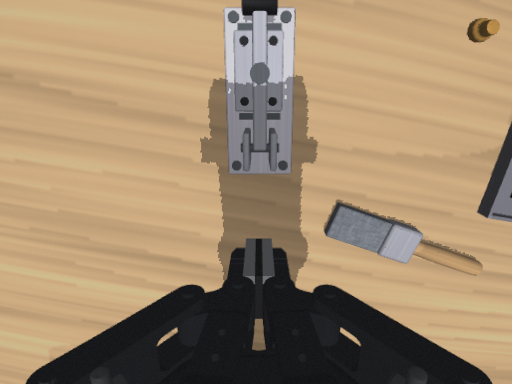

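The tips show about 36 mm short of the reported TCP in both cameras (side rows 104–106, wrist row 238). That explains closing above the handle. I confirm with the wrist depth.

```bash
python3 - <<'E'
from h import *
s=get_state(); im,d=vision.grab_frame('wrist'); i=vision.camera_info('wrist'); H=i['hand_eye']
P=cloud('wrist',d,s); q=np.array(s['eef_rot']); T=Ro.from_quat(q[[1,2,3,0]]).as_matrix()
L=(P-np.array(s['tcp_pos']))@T*1000
for r in range(230,300,3): print(r,[tuple(L[r,c].round(0)) for c in (250,258,266)])
m=(abs(L[...,1])<60)&(abs(L[...,0])<60)&(L[...,2]>-70)&(L[...,2]<60)
print(np.nanmax(L[...,2][m]),m.sum(), np.nanpercentile(L[...,2][m],[50,90,99]))
print({n:getattr(ctrl,n) for n in dir(ctrl) if not n.startswith('_') and not callable(getattr(ctrl,n))})
E
```

```text
230 [(np.float64(-69.0), np.float64(-10.0), np.float64(141.0)), (np.float64(-69.0), np.float64(-1.0), np.float64(140.0)), (np.float64(-69.0), np.float64(8.0), np.float64(141.0))]
233 [(np.float64(-73.0), np.float64(-10.0), np.float64(140.0)), (np.float64(-73.0), np.float64(-1.0), np.float64(140.0)), (np.float64(-72.0), np.float64(8.0), np.float64(139.0))]
236 [(np.float64(-76.0), np.float64(-10.0), np.float64(139.0)), (np.float64(-76.0), np.float64(-1.0), np.float64(138.0)), (np.float64(-76.0), np.float64(9.0), np.float64(140.0))]
239 [(np.float64(12.0), np.float64(-5.0), np.float64(-38.0)), (np.float64(12.0), np.float64(-1.0), np.float64(-37.0)), (np.float64(12.0), np.float64(4.0), np.float64(-38.0))]
242 [(np.float64(12.0), np.float64(-5.0), np.float64(-41.0)), (np.float64(11.0), np.float64(-1.0), np.float64(-40.0)), (np.float64(12.0), np.float64(3.0), np.float64(-41.0))]
245 [(np.float64(11.0), np.float64(-4.0), np.float64(-43.0)), (np.float64(12.0), np.float64(-1.0), np.float64(-44.0)), (np.float64(12.0), np.float64(3.0), np.float64(-45.0))]
248 [(np.float64(11.0), np.float64(-4.
[... 2490 characters left out ...]
p.float64(-0.0), np.float64(-70.0)), (np.float64(13.0), np.float64(3.0), np.float64(-81.0))]
293 [(np.float64(12.0), np.float64(-3.0), np.float64(-82.0)), (np.float64(3.0), np.float64(-0.0), np.float64(-70.0)), (np.float64(13.0), np.float64(3.0), np.float64(-82.0))]
296 [(np.float64(12.0), np.float64(-3.0), np.float64(-84.0)), (np.float64(1.0), np.float64(-0.0), np.float64(-69.0)), (np.float64(12.0), np.float64(2.0), np.float64(-84.0))]
299 [(np.float64(13.0), np.float64(-3.0), np.float64(-86.0)), (np.float64(0.0), np.float64(-0.0), np.float64(-70.0)), (np.float64(12.0), np.float64(2.0), np.float64(-85.0))]
-35.78532890706383 2159 [-56.39194365 -41.94705242 -36.92271469]
{'pinch_z': -0.0187}
```

Both cameras put the real fingertips at tool z = -36 mm, with pads about 37 mm long behind them. The TCP is off by that much along the tool axis, so I command z lower by 36 mm and try again.

```bash
cat >> h.py <<'E'
TIP=np.array([0,0,-.036])   # real tips sit 36 mm behind TCP
def tip(p): return np.array(p,float)+TIP
E
python3 - <<'E'
from h import *
off=np.array([0,0,-.018])+TIP   # handle centre 18 mm above tips
q=down(A)
ctrl.movel(harc(1.9)+[0,0,.02],max_speed=.15)
ctrl.movep(HND+off+[0,0,.08],q); ctrl.ungrasp()
ctrl.movel(HND+off,max_speed=.12)
print('f before',np.round(get_state()['contact_force'],1))
ctrl.close_gripper(25); s=get_state(); print('w',s['width'],s['contact_force'].round(1),s['tcp_pos'],s['time'])
if .024<s['width']<.033:
  for th in np.linspace(0,1.9,13)[1:]:
    ctrl.movel(harc(th)+off,max_speed=.12); s=get_state(); print(round(th,2),round(s['width'],4),s['contact_force'].round(1))
    if np.linalg.norm(s['contact_force'])>40 or s['width']<.02: print('STOP');break
im,d=vision.grab_frame('side'); cv2.imwrite('pics/side2.png',cv2.resize(im[30:190,100:300],None,fx=3.7,fy=3.7)); print(s['time'])
E
```

```text
f before [-0.1  0.4  0.6]
w 0.027459839539769135 [-0.7 -2.   5. ] [ 0.54650015  0.21237054 -0.00556517] 16.3917
0.16 0.0274 [ 1.3 -3.8 -2.1]
0.32 0.0273 [ 1.5 -4.3 -1.4]
0.48 0.0273 [ 2.1 -5.  -1.3]
0.63 0.0274 [ 1.2 -4.9 -1.6]
0.79 0.0276 [ 2.2 -5.6  0.1]
0.95 0.0273 [ 1.8 -5.7 -0.7]
1.11 0.0274 [ 2.7 -5.9  0.2]
1.27 0.0272 [ 2.2 -7.3  1.4]
1.42 0.0271 [ 3.  -6.8  3.7]
1.58 0.0275 [ 2.6 -7.2  5. ]
1.74 0.0273 [ 1.3 -7.1  6.7]
1.9 0.0277 [ 0.9 -8.2  6.5]
19.9917
```

View pics/side2.png

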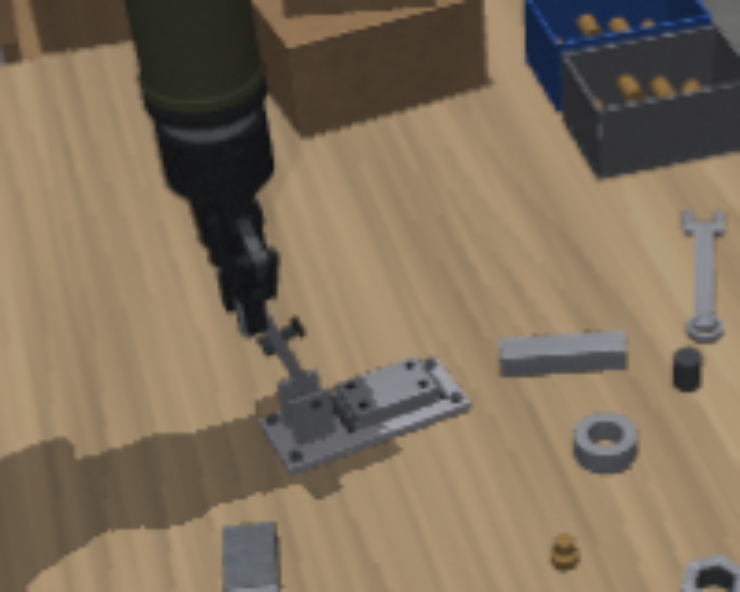

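The handle is held and the arm is past upright. I push it to the stop, release, and look at the freed plate.

```bash
python3 - <<'E'
from h import *
off=np.array([0,0,-.018])+TIP
ctrl.movel(harc(1.96)+off,max_speed=.1); print(get_state()['contact_force'].round(1))
ctrl.ungrasp(); ctrl.movel(harc(1.96)+off+[0,0,.07],max_speed=.2)
ctrl.movep(tip([.4976+.04,.205,.17]),down(A)); s=get_state()
im,d=vision.grab_frame('wrist'); cv2.imwrite('pics/w4.png',im); np.savez('w4.npz',im=im,d=d,tcp_pos=s['tcp_pos'],eef_rot=s['eef_rot'])
from meas import *
im,d,s2,P=load(4); z=P[...,2]; L=P[...,:2]-np.array([.4976,.205]); lu=L@U[:2]; lv=L@np.array([-U[1],U[0]])
pl=(abs(lu)<.045)&(abs(lv)<.035)&(z>.0215)&(z<.031); rect('plate',P,pl)
base=(abs(lu)<.14)&(abs(lv)<.045)&(z>.006)&(z<.013); rect('base',P,base)
print(np.nanmedian(z[(abs(z)<.006)]), 'arm pts max z',np.nanmax(np.where((lu<-.06)&(lu>-.16)&(abs(lv)<.02),z,np.nan)))
print(s['time'])
E
```

```text
[ 1.1 -8.   6.7]
plate 2790 rect c [498.1 204.9] size [71. 44.] ang 10.0 mean [500.4 205.3] z 26.8
base 3845 rect c [476.6 200.2] size [158.   66.3] ang 10.1 mean [483.3 200.1] z 10.8
0.0010511714631404878 arm pts max z 0.12216174519629708
22.05
```

View pics/w4.png

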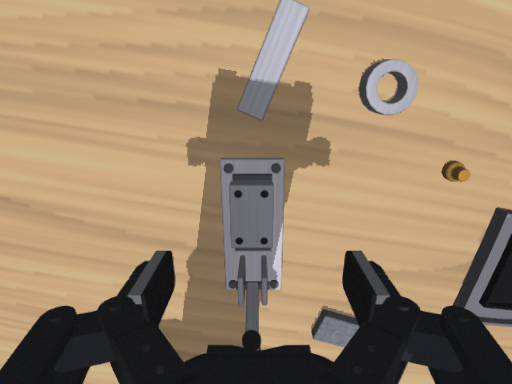

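The plate is free, at (498,205) and 10°, and the clamp arm leans back past the hinge. I grip the plate on its upper 8 mm so the fingers clear the pocket walls.

```bash
python3 - <<'E'
from h import *
c=np.array([.4978,.2050,0])
ctrl.movep(tip(c+[0,0,.06]),down(A))
ctrl.movel(tip(c+[0,0,.016]),max_speed=.1); print(get_state()['contact_force'].round(1))
ctrl.close_gripper(70); s=get_state(); print('w',s['width'],s['contact_force'].round(1),s['time'])
if .04<s['width']<.048:
  ctrl.movel(tip(c+[0,0,.14]),max_speed=.12); s=get_state(); print(s['width'],s['contact_force'].round(1))
  im,d=vision.grab_frame('wrist'); cv2.imwrite('pics/w5.png',im); np.savez('w5.npz',im=im,d=d,tcp_pos=s['tcp_pos'],eef_rot=s['eef_rot'])
  im,d=vision.grab_frame('side'); cv2.imwrite('pics/side3.png',cv2.resize(im[30:190,100:300],None,fx=3.7,fy=3.7)); print(s['time'])
E
```

```text
[-0.   0.2 -1.2]
w 0.042178584364974674 [-1.7 -0.3  7.3] 23.7083
0.041725777758939056 [-0.5 -1.  -3.7]
24.8917
```

View pics/w5.png

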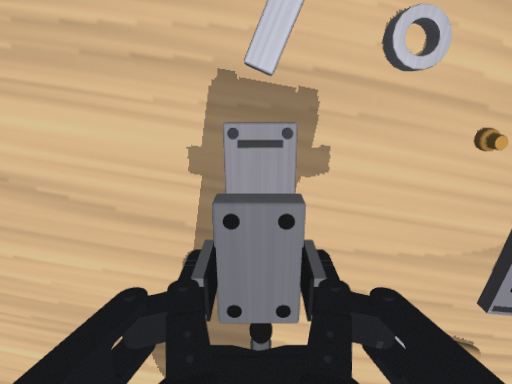

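View pics/side3.png

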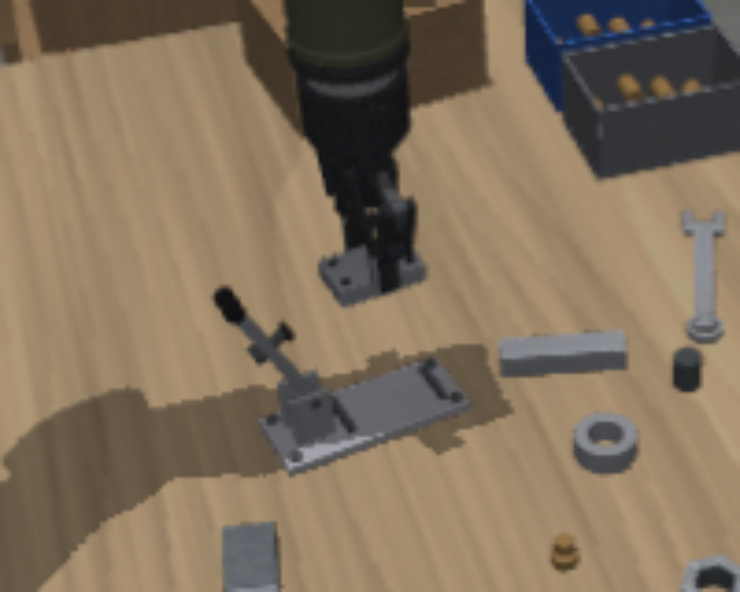

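The plate is held level and the clamp stays open. I place the plate in the rectangular pocket.

```bash
python3 - <<'E'
from h import *
c=np.array([.4725,-.1353,0]); q=down(np.radians(.9))
ctrl.movep(tip(c+[0,0,.12]),q); print(get_state()['width'],get_state()['time'])
ctrl.movel(tip(c+[0,0,.035]),max_speed=.12)
ctrl.movel(tip(c+[0,0,.018]),max_speed=.04); s=get_state(); print(s['width'],s['contact_force'].round(1))
ctrl.ungrasp(); s=get_state(); print(s['width'],s['contact_force'].round(1))
ctrl.movel(tip(c+[0,0,.12]),max_speed=.2)
ctrl.movep(tip([.57,-.2,.2]),down(np.pi)); s=get_state()
im,d=vision.grab_frame('wrist'); cv2.imwrite('pics/w6.png',im); np.savez('w6.npz',im=im,d=d,tcp_pos=s['tcp_pos'],eef_rot=s['eef_rot']); print(s['time'])
from meas import *
im,d,s2,P=load(6); z=P[...,2]
rect('plate',P,near(P,c,.055)&(z>.023)&(z<.033))
rect('nut',P,near(P,(.668,-.072),.045)&(z>.012)&(z<.03)); rect('link',P,near(P,(.6675,-.2324),.065)&(z>.012)&(z<.03))
xs=np.arange(.38,.57,.0005); ys=np.arange(-.42,-.05,.0005)
X,Y=np.meshgrid(xs,ys,indexing='ij'); px=w2px('wrist',np.c_[X.ravel(),Y.ravel(),np.full(X.size,.018)],s).astype(np.float32).reshape(*X.shape,2)
cv2.imwrite('pics/tray2.png',cv2.remap(im,px[...,0],px[...,1],cv2.INTER_LINEAR))
E
```

```text
0.042045287372608646 26.2833
0.04203304765469607 [-1.2  0.4 -0.4]
0.056337228203527524 [  4.1  -3.4 -22.9]
30.8917
plate 3337 rect c [ 471.8 -134.8] size [69.6 44.8] ang 0.6 mean [ 471.1 -135.3] z 28.1
nut 744 rect c [662.1 -72.2] size [47.5 41.3] ang 85.7 mean [659.7 -72.1] z 22.8
link 1327 rect c [ 667.9 -232.4] size [104.5  29.2] ang 10.9 mean [ 665.  -232.4] z 22.1
```

View pics/tray2.png

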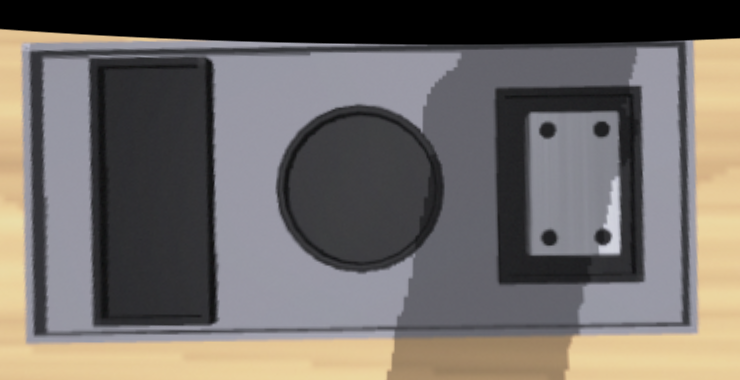

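View pics/w6.png

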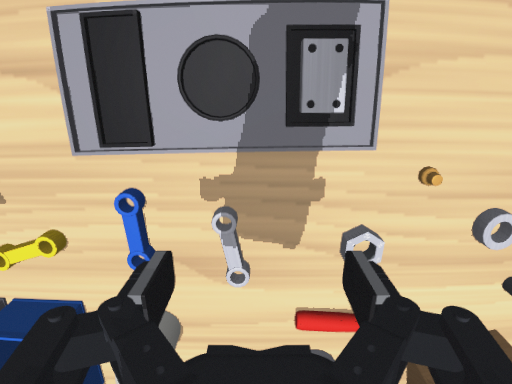

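The plate lies flat and centred at (471.8,-134.8), top at 27 mm. The fingers did catch the pocket walls while opening (56 mm, 23 N), so I grip the nut and link higher. Nut next.

```bash
cat > pp.py <<'E'
from h import *
def pick(c,yaw,zt,wr,F):
    c=np.array([c[0],c[1],0.])
    ctrl.movep(tip(c+[0,0,.07]),down(np.radians(yaw)))
    ctrl.movel(tip(c+[0,0,zt]),max_speed=.1)
    ctrl.close_gripper(F); s=get_state(); print('w',s['width'],s['contact_force'].round(1))
    assert wr[0]<s['width']<wr[1]
    ctrl.movel(tip(c+[0,0,.13]),max_speed=.15); s=get_state(); print('lifted',s['width'],s['contact_force'].round(1),s['time'])
    assert wr[0]<s['width']<wr[1]
def place(c,yaw,zt):
    c=np.array([c[0],c[1],0.])
    ctrl.movep(tip(c+[0,0,.12]),down(np.radians(yaw))); print(get_state()['width'])
    ctrl.movel(tip(c+[0,0,zt+.02]),max_speed=.15)
    ctrl.movel(tip(c+[0,0,zt]),max_speed=.04); s=get_state(); print('at',s['width'],s['contact_force'].round(1))
    ctrl.ungrasp(); s=get_state(); print('open',s['width'],s['contact_force'].round(1))
    ctrl.movel(tip(c+[0,0,.12]),max_speed=.2); print(get_state()['time'])
E
python3 - <<'E'
from pp import *
pick((.6677,-.0718),177.5,.013,(.041,.050),60)
place((.474,-.2397),178,.013+.0125)
s=get_state(); im,d=vision.grab_frame('wrist'); cv2.imwrite('pics/w7.png',im)
E
```

```text
w 0.04438313774688285 [-1.4 -0.3  5.6]
lifted 0.0445068650406783 [-0.2  0.4 -2.1] 33.8917
0.044503298299105806
at 0.04424426880479965 [-0.2  1.  -2. ]
open 0.08533337966314654 [-0.9  0.3  0.1]
37.3083
```

View pics/w7.png

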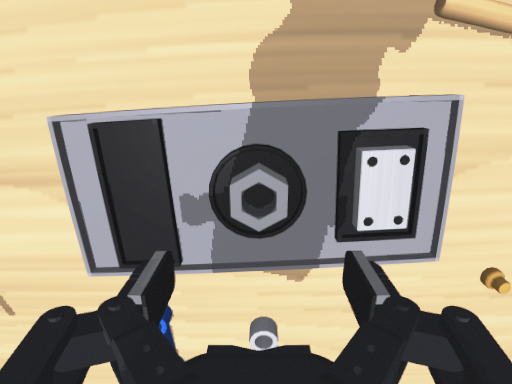

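The nut sits flat in the round pocket. Now the link.

```bash
python3 - <<'E'
from pp import *
pick((.6675,-.2324),191.0,.012,(.013,.022),60)
place((.4755,-.344),180.9,.012+.0125)
ctrl.movep(tip([.56,-.24,.24]),down(np.pi)); s=get_state()
im,d=vision.grab_frame('wrist'); cv2.imwrite('pics/w8.png',im); np.savez('w8.npz',im=im,d=d,tcp_pos=s['tcp_pos'],eef_rot=s['eef_rot']); print(s['time'])
from meas import *
im,d,s2,P=load(8); z=P[...,2]
rect('plate',P,near(P,(.4725,-.1353),.055)&(z>.023)&(z<.033))
rect('nut',P,near(P,(.474,-.24),.04)&(z>.025)&(z<.04)); rect('link',P,near(P,(.4757,-.344),.065)&(z>.025)&(z<.04))
xs=np.arange(.38,.57,.0005); ys=np.arange(-.42,-.05,.0005)
X,Y=np.meshgrid(xs,ys,indexing='ij'); px=w2px('wrist',np.c_[X.ravel(),Y.ravel(),np.full(X.size,.018)],s).astype(np.float32).reshape(*X.shape,2)
cv2.imwrite('pics/tray3.png',cv2.remap(im,px[...,0],px[...,1],cv2.INTER_LINEAR))
im,d=vision.grab_frame('top'); cv2.imwrite('pics/top3.png',im)
im,d=vision.grab_frame('side'); cv2.imwrite('pics/side4.png',im)
E
```

```text
w 0.016613351855890496 [ 0.2 -0.   3.5]
lifted 0.01618460310537416 [ 0.8 -0.2 -3.2] 40.475
0.01638400717432791
at 0.01658775830375943 [-0.1  0.1 -2.3]
open 0.0855692274238758 [ 0.3 -0.2 -0.1]
43.9667
44.7167
plate 2545 rect c [ 471.8 -134.9] size [70.3 44.5] ang 0.7 mean [ 471.2 -135.7] z 28.1
nut 1108 rect c [ 474.8 -239.3] size [45.9 51.8] ang 28.3 mean [ 474.1 -239.2] z 34.1
link 1630 rect c [ 476.2 -343.6] size [102.7  29.2] ang 0.7 mean [ 474.3 -342.7] z 33.2
```

View pics/tray3.png

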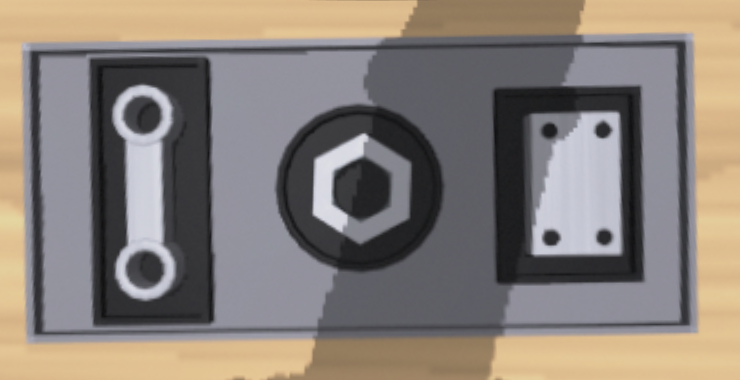

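View pics/side4.png

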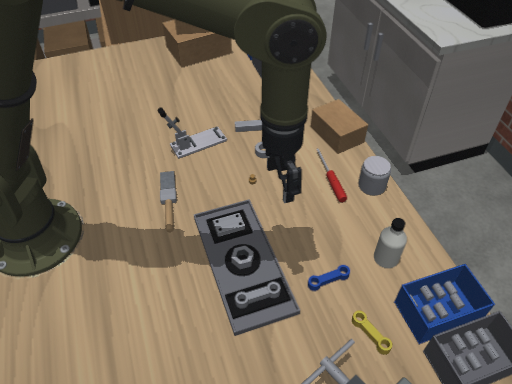

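View pics/top3.png

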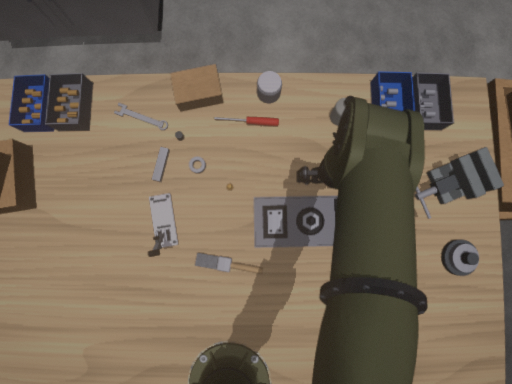

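All three parts lie flat and centred: link (476.2,-343.6), nut (474.8,-239.3), plate (471.8,-134.9), with tops at about 32, 33 and 27 mm. The side and top views show the clamp open, and the collar at (197,165) and bar at (160,164) where they were. The gripper is clear, so I hand in.

```bash
python3 - <<'E'
from h import *
s=get_state(); print(s['contact_force'].round(1),s['time']); print(ticket.close_job())
E
```

```text
[ 0.3 -1.4  0.7] 44.8667
the job is handed in; nothing more can be done
None
```

I packed the linkage kit and handed it in at about 45 s. I swung the clamp open first and left it back at its stop. The plate, nut and link then went flat into their own pockets.

**Last checks:** the plate, nut and link are each within about 1 mm of their pocket centres. Their tops are at about 27, 33 and 32 mm, as they should be when lying flat (the link's about 1 mm low, within measuring error). Plate and link are aligned with the tray to within about 0.3°. The last pictures show the clamp still open and the collar and bar unmoved.

**What went wrong or disagreed:**
- **Missed handle:** the first grip closed above the handle. The real fingertips sit 36 mm behind the reported TCP; both cameras showed it, and I corrected for it from then on.
- **Fingers caught on the plate pocket:** when I released the plate, the fingers caught the pocket walls and stopped at 56 mm open, with about 23 N at the wrist. The plate stayed centred, and I gripped the nut and link higher so it did not happen again.

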